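# Switch on the polisher's water under its push-latch lid

## Task

The wet polisher's switches lie under the grey push-latch splash lid on the left of its deck. Press the lid in near its front edge and let go so that it pops fully open, press the front end of the left-hand rocker switch to turn the water on, then swing the lid down and press it in again until it latches shut. Use only light pushes with the fingertips: leave the right-hand rocker off, pick nothing up, do not shift the loose things standing about, and finish clear of everything.

Things in the scene. Friction and masses are not known exactly. Their poses are not given: they have to be found in the camera images.
- deck: white polisher deck fixed to the bench, 380 mm deep (x), 540 mm wide (y), 85 mm high. Origin: centre of its underside on the bench; x from the operator's front edge to the back, y left, z up. On its right half a bowl with a disc (20 mm over the deck), a thin spout (95 mm over the deck) at the far right, a knob and a mushroom stop in front; on its left half the splash lid
- lid (a joint): angle (rad) of the grey lid about its hinge at the lid's far side, parallel to the deck's y: 0 shut and latched; 1.62 fully open, upright, 3 degrees past vertical; negative pressed in past the latch, firm stop at -0.034. Plate 150 mm from hinge to front edge, 150 mm wide, 8 mm thick; shut, its underside is 6 mm and its top 14 mm above the deck. Opening spring with damper
- lid_press (a point): spot on the lid's top (outer) face, mid width, 125 mm from the hinge axis, 25 mm from the front edge, by three thumb ribs; moves with the lid. To open: press here to the firm stop (about 4 mm, 2 to 3 N) and let go; the lid springs up to 1.62 rad in about 1.5 s, following the finger until it is out of the lid's way
- lid_edge (a point): middle of the lid's free edge, mid thickness, 150 mm from the hinge axis; moves with the lid and is its top when upright. To shut: swing the lid down from behind against its spring (about 3 N at this edge), press near this edge to the firm stop, let go: it stays latched at 0. Let go earlier it springs open again; pressed once more when latched it reopens
- lid_hinge (a point): middle of the lid's hinge axis, 6 mm above the deck's top, level with the shut lid's underside; fixed to the deck, axes as the deck's
- rocker_left (a joint): angle (rad) of the left black rocker switch (cooling water) in the recess under the lid: 0 off, operator-side (front) end up; 0.30 on, that end down. Stiff (2 to 3 N on the raised end), stays where it is left, so press it to its stop. Paddle 48 mm long (deck x), 26 mm wide, pivot at its middle, 75 mm in front of the lid's hinge axis and 30 mm left of the lid's middle line
- rocker_left_front (a point): spot to press on the left rocker: top face of its front end, 16 mm from the pivot; off, it is about 12 mm below the deck's top; on, about 5 mm lower. Recess 118 mm (x) by 128 mm (y), floor 30 mm below the deck's top; its front wall is 38 mm in front of this spot, the upright lid 91 mm behind it
- rocker_right (a joint): the same for the right-hand rocker (lamp), 60 mm to the right of the left one, centre to centre; 0 = off. It must stay off
- rocker_right_front (a point): front end of the right rocker, as for the left one
- mount_a: black resin specimen mount, loose upright cylinder 30 mm in diameter, 22 mm high, on the deck in front of the bowl, to the right of the lid's front corner; origin at the centre of its underside
- mount_b: a second, equal specimen mount on the deck, behind the lid's hinge; origin at the centre of its underside
- dish: white dish, 84 mm wide, 18 mm high, loose on the deck behind the lid; origin at the centre of its underside
- spray: trigger spray bottle, 76 mm wide, 229 mm high, loose on the bench to the left of the deck; origin at the centre of its underside
- wash_bottle: squeeze bottle with bent spout, 64 mm wide, 188 mm high, loose on the bench to the left of the deck; origin at the centre of its underside
- jar: amber grit jar, 68 mm wide, 85 mm high, loose on the bench to the right of the deck; origin at the centre of its underside
- beaker: glass beaker, 72 mm wide, 90 mm high, loose on the bench to the right of the deck; origin at the centre of its underside

How it is judged:
On the way, in this order (a step that is already met when the one before it is completed fails the run):
1. the latched lid is pressed in past its latch (value of joint lid below -0.02 rad).
2. the lid has popped fully open (value of joint lid above 1.45 rad), for 0.2 s.
3. the left rocker is switched on while the lid is open (value of joint rocker_left above 0.25 rad and value of joint lid above 1 rad), for 0.2 s.
4. the lid is pressed in again past its latch (value of joint lid below -0.02 rad).
At the end, for the whole second after the job is handed in: the lid is latched shut by itself (within 0.02 rad of its latched angle, at rest, nobody touching it), the left rocker is on (above 0.25 rad) and the right rocker is off (below 0.05 rad) (value of joint lid between -0.02 and 0.02 rad and velocity of joint lid between -0.05 and 0.05 rad/s and value of joint rocker_left above 0.25 rad and value of joint rocker_right below 0.05 rad).
It fails at once if the right rocker is pressed (more than 0.12 rad) (value of joint rocker_right above 0.12 rad).
It fails at once if a loose thing is lifted, carried, tipped or shifted by more than 25 mm (distance of any of mount_a, mount_b, dish, spray, wash_bottle, jar, beaker from where it was at the start of the episode above 0.025 m or angle between any of mount_a, mount_b, dish, spray, wash_bottle, jar, beaker's own z axis and vertical above 0.5 rad).
It fails at once if the lid is forced or gripped hard (more than 60 N) (contact force between any of the fingers, the arm and lid above 60 N).
It also fails if it takes over 58 s, if anything falls off the work surface, if the arm or the gripper's body presses on something with over 40 N, if the wrist force passes 120 N, or if a joint passes its speed limit or range.

## Robot

A 6-joint arm with a two-finger parallel gripper is mounted at the origin on the work surface. World frame = base frame: x ahead of the robot, y to its left, z up, the work surface at z = 0. Lengths are in m, angles in rad, forces in N, time in s.
With the tool pointing down it reaches from about 0.35 to 0.975 m from the base axis. Payload 4.9 kg.
Tool frame: the origin (TCP) lies at the very end of the fingers, on their centre line; the grasp point (between the pads) lies manip.grip_point_offset behind it (manip.grip_point_offset is the distance from the TCP to the grasp point, in m); z points along the fingers, y is the direction in which the jaws open and shut (so a half turn about z gives the same grasp; the last joint's range is limited). The gripper opens to 85 mm and grips with 20 to 120 N. Pads are 22 mm wide; open, the fingers measure 114 mm over their backs; the gripper's body (76 mm by 85 mm) begins 54 mm behind the grasp point. The pads swing forward as they close: fully open they stand 13 mm farther back than shut.
Start: joints at [-1.297, 0.053, 1.613, -0, 1.476, -0.119], TCP at [0.239, -0.577, 0.231] pointing down, gripper open.
Joint ranges: [-3.01, 3.01], [-1.01, 2.22], [0.06, 2.58], [-1.02, 4.17], [0.09, 2.62], [-3.14, 3.14]. Speed limits (rad/s): [2.57, 2.57, 3.14, 3.14, 3.14, 3.14].

## Interface

Orientations are given as a unit quaternion [w, x, y, z].
In Python, from plant import status, grab_frame, camera_params, ticket, boxes_of, outline_of, manip gives the robot as it stands. The module is installed in compiled form; this text tells all that it offers.
- The arm moves only by the tool play_rows, never from a script. Its argument "deltas" is a list of rows, each a list of 2 entries, a list of its own where there are three numbers: the shift along the world's x, y, z in m, then the turn about the world's z in rad. A call has 1 to 5 rows; each row is the pose to reach, as a shift and turn from the pose commanded when the call began; what a row does not reach only later rows make up. A row lasts 1/8 s, in which the tool goes at most 62.5 mm and 10.7 degrees, less where a joint would pass 70% of its speed; a pose out of reach is approached as far as the arm can. A call with a gripper value outside its range is refused whole. "grip" is the opening, from -1 (shut) to 1 (fully open), set as the call begins (left out, the last holds). The fingers move at their own pace and stop on an object; the grip force is fixed at half the most. Time passes only in rows, so rows that repeat a pose let the fingers close. It gives the time, the measured TCP pose, the force and the opening at its end, in the units of the state.
- status.state(): the state, without advancing time (a new reading comes with each control period).
- grab_frame(name): name is "scene" or "top" or "wrist"; returns (picture, depth): 480x640x3 uint8, blue, green, red; 480x640 float32, m along the optical axis (not along the pixel's ray), 0 where there is no reading.
- camera_params(name): a dict with "mtx" (3x3 intrinsics, pixels), "world_from_camera" (4x4, takes a point from camera to world coordinates). Camera axes: x right, y up, looking along -z (the intrinsics and any distortion apply to the point x, -y, -z); pixel columns grow to the right and rows downward; lengths in m; the calibration is good to about 2 mm. A picture is of the moment at which its call begins: read the wrist's pose just before it. camera_params takes no time and is no camera call; for the wrist camera it gives the pose at the moment of the call.
- ticket.job_done(): hands the job in, once; it reports no verdict.
Trained networks look in the newest picture that a camera, given by its name, has taken for a name from the list of things; names that differ only in an ending like _2 or _b are one class to them, and where a whole thing is asked for, a point or a joint stands for the part that bears it (a point fixed in the world has none). Each returns a list of dicts, best first, with "confidence" (0 to 1); they miss things now and then, are a little off and sometimes report something else, mostly with a low value. They report only what shows in the picture. A call takes as long as a camera call.
- boxes_of(camera, name): "box" ([left, top, right, bottom] in pixels, round what is visible of it).
- outline_of(camera, name): "region" (480x640 bool, what is visible of it) and "box" ([left, top, right, bottom] in pixels, round what is visible of it).
The state is a dict: "time": time; "joint_pos": joint angles; "joint_vel": joint speeds; "joint_efforts": joint torques, N m; "tool_pos": TCP position; "tool_rot": TCP orientation; "contact_force": force on the tool from outside, world axes, zero at the start; "ft_torque": the same for the moment, N m; "gripper_width": opening from 0.0 (shut) to 1.0 (fully open).
Only numpy, scipy, OpenCV 4.12 (cv2) and the standard library are available. Lean on these libraries where they do the work, as an engineer would, in place of code of your own. Each camera call takes 0.05 s, during which the arm holds its last target.

## Working session

There is one attempt and no reset: what is moved stays moved. The work goes in short steps, Python scripts to look and compute and a tool call to move; the robot and the scene stay as the last step left them, time stands still between calls to the robot, and variables do not carry over. Pictures are saved under pics/ and viewed, and the job is handed in when it is done.

Besides the shell and the picture viewer there is one more tool, called after ">>>" by a JSON object that holds its "fn" and its "kwargs". play_rows: Moves the arm, as the interface text tells. Its arguments: {"type":"object","properties":{"deltas":{"type":"array"},"grip":{"type":"number"}},"required":["deltas"]}

```bash
mkdir -p pics; python3 - <<'E'
from plant import *
import cv2,numpy as np
s=status.state()
for k in s: print(k,np.round(s[k],3))
print([a for a in dir(manip) if a[0]!='_'], manip.grip_point_offset)
for n in ("scene","top"):
    p,d=grab_frame(n); cv2.imwrite(f"pics/{n}0.png",p); np.save(f"pics/{n}0.npy",d)
    c=camera_params(n); print(n,np.round(c["mtx"],1).tolist(),np.round(c["world_from_camera"],3).tolist(), c.keys())
    for t in ["lid_press","mount_a","dish","spray","wash_bottle","deck"]:
        print(t,[(np.round(b["box"]).tolist(),round(b["confidence"],2)) for b in boxes_of(n,t)][:3])
print(status.state()["time"])
E
```

```text
time 0.0
joint_pos [-1.297  0.053  1.614  0.     1.476 -0.119]
joint_vel [-0.001  0.     0.     0.    -0.001 -0.   ]
joint_efforts [-2.0000e-03 -3.9369e+01 -3.7018e+01 -0.0000e+00  7.0000e-03  0.0000e+00]
tool_pos [ 0.239 -0.577  0.23 ]
tool_rot [-0.001  0.981  0.195 -0.   ]
contact_force [-0.481  0.389 -0.53 ]
ft_torque [-0.037 -0.053  0.01 ]
gripper_width 0.999
['IKError', 'grip_point_offset'] 0.0187
scene [[485.8, 0.0, 313.1], [0.0, 485.8, 239.8], [0.0, 0.0, 1.0]] [[-0.819, -0.437, 0.371, 1.051], [0.573, -0.603, 0.555, 0.679], [-0.019, 0.668, 0.744, 1.067], [0.0, 0.0, 0.0, 1.0]] dict_keys(['mtx', 'world_from_camera'])
lid_press [([328.0, 251.0, 409.0, 320.0], 0.93)]
mount_a [([310.0, 320.0, 324.0, 332.0], 0.7)]
dish [([282.0, 271.0, 315.0, 298.0], 0.92)]
spray [([400.0, 367.0, 464.0, 439.0], 0.93)]
wash_bottle [([489.0, 371.0, 532.0, 445.0], 0.81)]
deck [([231.0, 175.0, 456.0, 384.0], 0.67)]
top [[567.4, 0.0, 328.9], [0.0, 567.4, 237.1], [0.0, 0.0, 1.0]] [[-0.011, 0.985, -0.172, 0.226], [-1.0, -0.013, -0.011, -0.059], [-0.013, 0.172, 0.985, 2.047], [0.0, 0.0, 0.0, 1.0]] dict_keys(['mtx', 'world_from_camera'])
lid_press [([250.0, 226.0, 298.0, 272.0], 0.82)]
mount_a [([263.0, 192.0, 269.0, 197.0], 0.59)]
dish [([292.0, 196.0, 313.0, 217.0], 0.61)]
spray [([167.0, 201.0, 207.0, 232.0], 0.95)]
wash_bottle [([146.0, 248.0, 174.0, 269.0], 0.59), ([233.0, 187.0, 393.0, 308.0], 0.42)]
deck [([235.0, 188.0, 392.0, 306.0], 0.93)]
0.7
```

View pics/scene0.png

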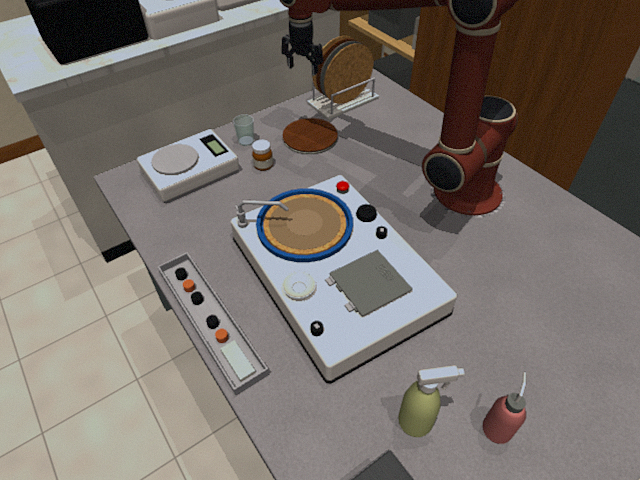

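View pics/top0.png

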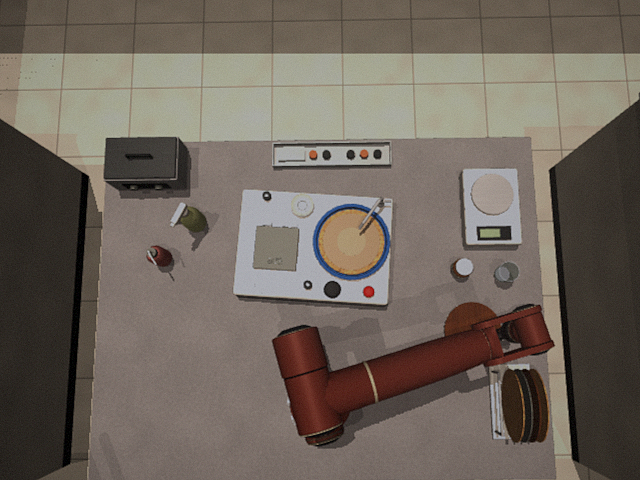

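The lid sits at about (370,282) in the scene picture, with its hinge tabs at (332,281) and (349,307). In the top picture it is at about (275,248), with its front towards the robot. mount_a is at (382,232) scene / (308,285) top, and mount_b is at (316,327) scene / (267,196) top. Next I'll fit the lid and deck.

```bash
cat > h.py <<'E'
from plant import *
import cv2,numpy as np
def ray(n,uv,c=None):
    c=c or camera_params(n);K=c["mtx"];T=c["world_from_camera"]
    d=np.array([(uv[0]-K[0,2])/K[0,0],-(uv[1]-K[1,2])/K[1,1],-1.]);return T[:3,3],T[:3,:3]@d
def onz(n,uv,z,c=None):
    o,d=ray(n,uv,c);return o+d*(z-o[2])/d[2]
def dep(n,uv,D,c=None):
    o,d=ray(n,uv,c);return o+d*D
def proj(n,p,c=None):
    c=c or camera_params(n);q=np.linalg.inv(c["world_from_camera"])@np.r_[p,1];K=c["mtx"]
    return np.array([K[0,0]*q[0]/-q[2]+K[0,2],K[1,1]*-q[1]/-q[2]+K[1,2]])
E
python3 - <<'E'
from h import *
for n in("scene","top"):
    p,d=grab_frame(n)
    for t,z in(("lid_press",.099),("deck",.085)):
        o=outline_of(n,t)
        if not o: continue
        m=o[0]["region"];
        r=cv2.minAreaRect(np.argwhere(m)[:,::-1].astype(np.float32))
        v,u=np.nonzero(m)
        zs=[dep(n,(a,b),d[b,a])[2] for a,b in list(zip(u,v))[::37]]
        print(n,t,o[0]["confidence"],"medz",np.median(zs))
        P=np.array([onz(n,(a,b),z)[:2] for a,b in zip(u,v)],np.float32)
        r=cv2.minAreaRect(P*1000);print(r,np.round(cv2.boxPoints(r)).tolist())
    for t in["mount_a","dish","spray","wash_bottle"]:
        for b in boxes_of(n,t)[:2]:
            x=b["box"];u,v=int((x[0]+x[2])/2),int((x[1]+x[3])/2);print(t,np.round(dep(n,(u,v),d[v,u]),3),round(b["confidence"],2))
p,d=grab_frame("scene");cv2.imwrite("pics/crop.png",cv2.resize(p[220:350,250:430],None,fx=4,fy=4,interpolation=cv2.INTER_CUBIC))
E
```

```text
scene lid_press 0.81 medz 0.10003809985713741Traceback (most recent call last):
  File "<stdin>", line 12, in <module>
  File "h.py", line 7, in onz
    o,d=ray(n,uv,c);return o+d*(z-o[2])/d[2]
        ~~~^^^^^^^^
  File "h.py", line 4, in ray
    c=c or camera_params(n);K=c["mtx"];T=c["world_from_camera"]
           ~~~~~~~~~~~~~^^^
ValueError: time passes only in moves, steps and waits
```

```bash
python3 - <<'E'
from h import *
for n in("scene","top"):
    p,d=grab_frame(n); c=camera_params(n)
    for t,z in(("lid_press",.099),("deck",.085)):
        o=outline_of(n,t)
        if not o: continue
        m=o[0]["region"];
        v,u=np.nonzero(m)
        zs=[dep(n,(a,b),d[b,a],c)[2] for a,b in list(zip(u,v))[::37]]
        print(n,t,o[0]["confidence"],"medz",np.median(zs))
        P=np.array([onz(n,(a,b),z,c)[:2] for a,b in zip(u,v)],np.float32)
        r=cv2.minAreaRect(P*1000);print(r,np.round(cv2.boxPoints(r)).tolist())
    for t in["mount_a","dish","spray","wash_bottle"]:
        for b in boxes_of(n,t)[:2]:
            x=b["box"];u,v=int((x[0]+x[2])/2),int((x[1]+x[3])/2);print(t,np.round(dep(n,(u,v),d[v,u],c),3),round(b["confidence"],2))
    if n=="scene":cv2.imwrite("pics/crop.png",cv2.resize(p[220:350,250:430],None,fx=4,fy=4,interpolation=cv2.INTER_CUBIC))
    else: cv2.imwrite("pics/cropt.png",cv2.resize(p[180:320,220:400],None,fx=4,fy=4,interpolation=cv2.INTER_CUBIC))
print(status.state()["time"])
E
```

```text
scene lid_press 0.78 medz 0.10045962445966317
((533.700927734375, 151.07998657226562), (153.7083282470703, 156.15829467773438), 85.64678192138672) [[450.0, 80.0], [606.0, 69.0], [617.0, 222.0], [462.0, 234.0]]
scene deck 0.77 medz 0.08685843636990365
((553.6539916992188, 13.3209228515625), (621.468505859375, 400.84368896484375), 85.774169921875) [[331.0, -282.0], [731.0, -311.0], [776.0, 308.0], [377.0, 338.0]]
mount_a [0.675 0.056 0.086] 0.61
mount_a [0.406 0.048 0.107] 0.46
dish [0.676 0.049 0.087] 0.57
spray [0.653 0.476 0.149] 0.57
wash_bottle [0.527 0.563 0.125] 0.95
top lid_press 0.7 medz 0.09870530387288878
((530.8262329101562, 149.8284912109375), (149.40875244140625, 152.12432861328125), 85.33180236816406) [[449.0, 82.0], [601.0, 69.0], [613.0, 218.0], [461.0, 230.0]]
top deck 0.85 medz 0.08845365906428304
((534.078857421875, 20.45001220703125), (539.9514770507812, 388.7467041015625), 85.79772186279297) [[320.0, -235.0], [708.0, -263.0], [748.0, 275.0], [360.0, 304.0]]
mount_a [0.403 0.04  0.107] 0.42
dish [0.681 0.061 0.089] 0.64
spray [0.629 0.449 0.171] 0.58
wash_bottle [0.514 0.55  0.126] 0.59
1.5
```

View pics/crop.png

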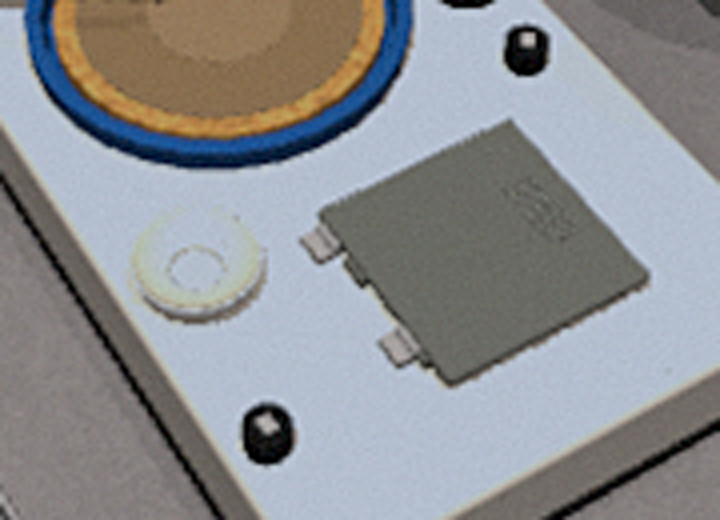

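View pics/cropt.png

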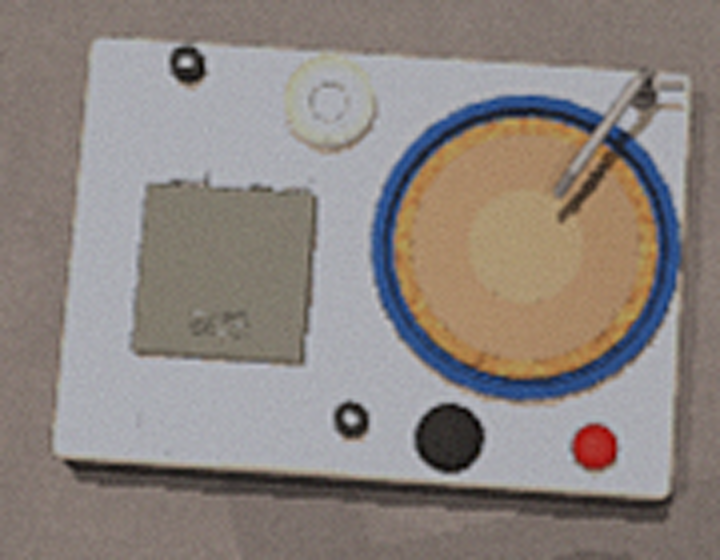

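Lid: yaw about -4.3°, hinge near (0.606, 0.1445), press point near (0.481, 0.154), top at about z 0.099. I'll shut the fingers, align the yaw and travel over high.

>>> {"fn": "play_rows", "kwargs": {"deltas": [[[0.01, 0.03, 0.03], -0.1], [[0.025, 0.08, 0.06], -0.2], [[0.04, 0.13, 0.09], -0.3], [[0.06, 0.18, 0.1], -0.4], [[0.075, 0.23, 0.1], -0.468]], "grip": -1}}

```text
time: 2.12
tool_pos: [0.3149, -0.3462, 0.3331]
tool_rot: [0.001, 0.999, -0.039, 0.001]
contact_force: [0.5, -1.0, -1.0]
gripper_width: -0.001
```

>>> {"fn": "play_rows", "kwargs": {"deltas": [[[0.018, 0.055, 0], 0], [[0.035, 0.11, 0], 0], [[0.053, 0.165, 0], 0], [[0.07, 0.22, 0], 0], [[0.088, 0.275, 0], 0]]}}

```text
time: 2.75
tool_pos: [0.4024, -0.0706, 0.3317]
tool_rot: [0.0, 0.999, -0.038, 0.001]
contact_force: [1.1, -0.6, 0.5]
gripper_width: 0.003
```

>>> {"fn": "play_rows", "kwargs": {"deltas": [[[0.015, 0.05, 0], 0], [[0.03, 0.1, 0], 0], [[0.045, 0.15, 0], 0], [[0.06, 0.19, 0], 0], [[0.079, 0.226, 0], 0]]}}

```text
time: 3.38
tool_pos: [0.4814, 0.1554, 0.3316]
tool_rot: [-0.0, 0.999, -0.037, 0.0]
contact_force: [-0.5, 0.3, 1.1]
gripper_width: 0.002
```

```bash
python3 - <<'E'
from h import *
c=camera_params("wrist");p,d=grab_frame("wrist");cv2.imwrite("pics/w1.png",p)
o=outline_of("wrist","lid_press")
if o:
    m=o[0]["region"];v,u=np.nonzero(m)
    zs=[dep("",(a,b),d[b,a],c)[2] for a,b in list(zip(u,v))[::97]];print("z",np.median(zs),o[0]["confidence"])
    P=np.array([onz("",(a,b),.099,c)[:2] for a,b in zip(u,v)],np.float32)
    r=cv2.minAreaRect(P*1000);print(r,np.round(cv2.boxPoints(r)).tolist())
E
```

```text
z 0.10093327348720943 0.85
((531.8594970703125, 148.82778930664062), (151.32907104492188, 154.1272430419922), 85.7980728149414) [[449.0, 79.0], [603.0, 68.0], [614.0, 219.0], [461.0, 230.0]]
```

View pics/w1.png

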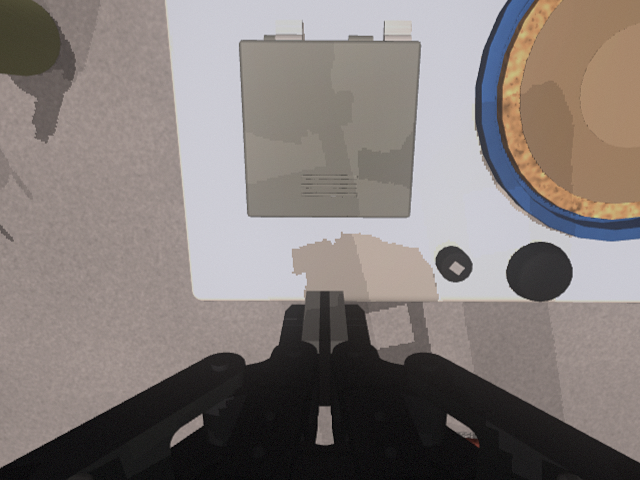

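The wrist picture shows the lid from (240,40) to (418,215), with the thumb ribs at (328,185). That agrees with the earlier fit, so I'll descend above the press spot.

>>> {"fn": "play_rows", "kwargs": {"deltas": [[[0, -0.001, -0.05], 0], [[0, -0.002, -0.11], 0], [[0, -0.002, -0.17], 0], [[0, -0.002, -0.205], 0], [[0, -0.002, -0.217], 0]]}}

```text
time: 4.1
tool_pos: [0.4794, 0.1508, 0.1117]
tool_rot: [0.001, 0.999, -0.038, -0.002]
contact_force: [0.1, -0.2, 0.4]
gripper_width: 0.004
```

>>> {"fn": "play_rows", "kwargs": {"deltas": [[[0, 0, -0.005], 0], [[0, 0, -0.01], 0], [[0, 0, -0.012], 0], [[0, 0, -0.014], 0], [[0, 0, -0.016], 0]]}}

```text
time: 4.72
tool_pos: [0.4816, 0.1517, 0.0988]
tool_rot: [-0.0, 0.999, -0.038, 0.0]
contact_force: [-0.5, -0.6, 1.2]
gripper_width: 0.002
```

>>> {"fn": "play_rows", "kwargs": {"deltas": [[[0, 0, -0.001], 0], [[0, 0, -0.002], 0], [[0, 0, -0.003], 0]]}}

```text
time: 5.1
tool_pos: [0.4815, 0.1517, 0.0956]
tool_rot: [-0.0, 0.999, -0.038, 0.0]
contact_force: [-0.8, 0.2, 2.5]
gripper_width: 0.001
```

>>> {"fn": "play_rows", "kwargs": {"deltas": [[[0, 0, -0.001], 0], [[0, 0, -0.002], 0]]}}

```text
time: 5.35
tool_pos: [0.4815, 0.1518, 0.0947]
tool_rot: [-0.0, 0.999, -0.038, -0.0]
contact_force: [-6.3, -1.3, 13.4]
gripper_width: -0.007
```

The firm stop is reached at 13 N. I'll let go up and back towards the robot.

>>> {"fn": "play_rows", "kwargs": {"deltas": [[[-0.01, 0.001, 0.035], 0], [[-0.035, 0.003, 0.09], 0], [[-0.07, 0.005, 0.14], 0], [[-0.08, 0.006, 0.19], 0], [[-0.08, 0.006, 0.215], 0]]}}

```text
time: 5.98
tool_pos: [0.4013, 0.1578, 0.3115]
tool_rot: [-0.001, 0.999, -0.037, 0.002]
contact_force: [0.4, 0.8, -0.6]
gripper_width: 0.001
```

>>> {"fn": "play_rows", "kwargs": {"deltas": [[[0, 0, 0], 0], [[0, 0, 0], 0], [[0, 0, 0], 0], [[0, 0, 0], 0], [[0, 0, 0], 0]]}}

```text
time: 6.6
tool_pos: [0.4011, 0.1575, 0.3076]
tool_rot: [0.0, 0.999, -0.038, -0.001]
contact_force: [-0.1, 1.7, 0.3]
gripper_width: 0.004
```

>>> {"fn": "play_rows", "kwargs": {"deltas": [[[0, 0, 0], 0], [[0, 0, 0], 0], [[0, 0, 0], 0], [[0, 0, 0], 0], [[0, 0, 0], 0]]}}

```text
time: 7.22
tool_pos: [0.4012, 0.1576, 0.3083]
tool_rot: [-0.0, 0.999, -0.038, 0.0]
contact_force: [0.1, 0.1, -0.1]
gripper_width: -0.004
```

```bash
python3 - <<'E'
from h import *
c=camera_params("wrist");p,d=grab_frame("wrist");cv2.imwrite("pics/w2.png",p)
for t in("rocker_left_front","rocker_left","rocker_right"):
  for o in outline_of("wrist",t):
    m=o["region"];v,u=np.nonzero(m)
    P=np.array([dep("",(a,b),d[b,a],c) for a,b in zip(u,v)])
    print(t,round(o["confidence"],2),o["box"],np.round(np.median(P,0),4),np.round(np.percentile(P,[3,97],axis=0),4).tolist())
p,d=grab_frame("scene");cv2.imwrite("pics/s2.png",p)
E
```

```text
rocker_left_front 0.76 [274.6, 1.7, 304.4, 66.1] [0.5327 0.1785 0.0714] [[0.5093, 0.1655, 0.0678], [0.5549, 0.1913, 0.0773]]
rocker_left 0.67 [271.2, 0.0, 307.0, 63.6] [0.5327 0.1784 0.0715] [[0.5094, 0.1661, 0.0691], [0.5547, 0.1906, 0.0774]]
rocker_right 0.78 [346.2, 5.6, 375.3, 70.1] [0.5278 0.1193 0.0717] [[0.5053, 0.1072, 0.0693], [0.5495, 0.1315, 0.0773]]
```

View pics/w2.png

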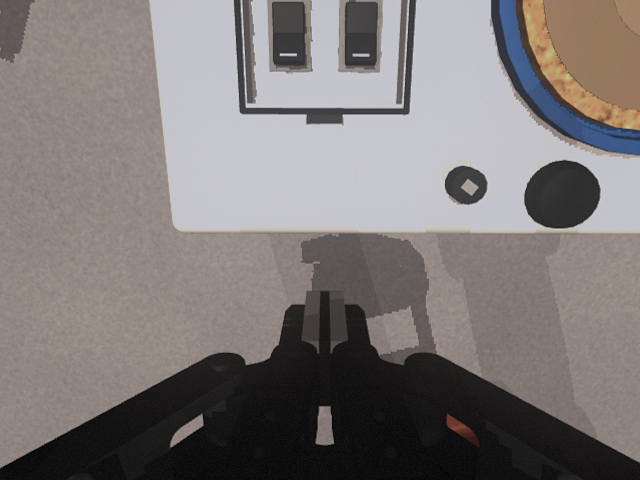

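View pics/s2.png

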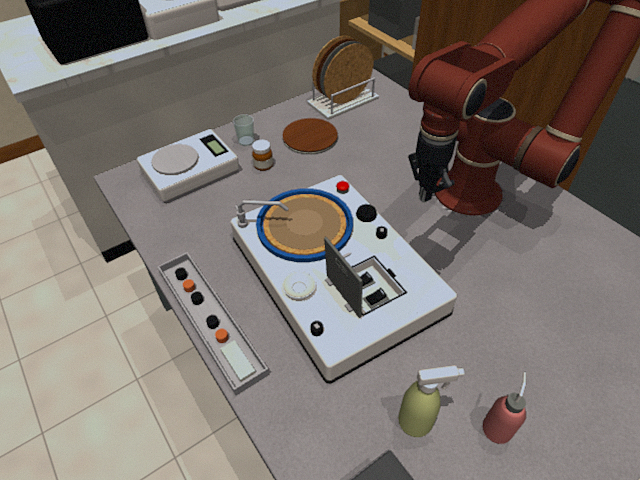

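The lid is upright, and both rockers show in the wrist picture: left at (290,35), right at (361,38). Before pressing, I'll check the depth of the frame around the rocker.

```bash
python3 - <<'E'
from h import *
c=camera_params("wrist");p,d=grab_frame("wrist")
for col in (272,290,308,325):
  print(col,[(r,*np.round(dep("",(col,r),d[r,col],c),3)) for r in (20,45,55,62,66,69,72,76,85,100)])
s=status.state();print(s["tool_pos"],s["time"])
E
```

```text
272 [(20, np.float64(0.546), np.float64(0.192), np.float64(0.059)), (45, np.float64(0.526), np.float64(0.194), np.float64(0.059)), (55, np.float64(0.519), np.float64(0.195), np.float64(0.06)), (62, np.float64(0.513), np.float64(0.196), np.float64(0.061)), (66, np.float64(0.51), np.float64(0.196), np.float64(0.058)), (69, np.float64(0.507), np.float64(0.196), np.float64(0.059)), (72, np.float64(0.505), np.float64(0.197), np.float64(0.057)), (76, np.float64(0.502), np.float64(0.197), np.float64(0.058)), (85, np.float64(0.495), np.float64(0.198), np.float64(0.055)), (100, np.float64(0.482), np.float64(0.199), np.float64(0.058))]
290 [(20, np.float64(0.543), np.float64(0.176), np.float64(0.069)), (45, np.float64(0.524), np.float64(0.178), np.float64(0.073)), (55, np.float64(0.516), np.float64(0.179), np.float64(0.076)), (62, np.float64(0.51), np.float64(0.179), np.float64(0.076)), (66, np.float64(0.509), np.float64(0.18), np.float64(0.059)), (69, np.float64(0.506), np.float64(0.181), np.float64(0.061)), (72, np.float64(0.504), np.float64(0.181), np.float64(0.058)), (76, np.float64(0.501)
[... 769 characters left out ...]
(0.167), np.float64(0.058))]
325 [(20, np.float64(0.543), np.float64(0.148), np.float64(0.057)), (45, np.float64(0.524), np.float64(0.149), np.float64(0.055)), (55, np.float64(0.515), np.float64(0.15), np.float64(0.058)), (62, np.float64(0.51), np.float64(0.15), np.float64(0.058)), (66, np.float64(0.507), np.float64(0.15), np.float64(0.056)), (69, np.float64(0.504), np.float64(0.15), np.float64(0.057)), (72, np.float64(0.502), np.float64(0.151), np.float64(0.056)), (76, np.float64(0.498), np.float64(0.151), np.float64(0.057)), (85, np.float64(0.491), np.float64(0.151), np.float64(0.057)), (100, np.float64(0.478), np.float64(0.152), np.float64(0.055))]
[0.40123039 0.15761412 0.30831234] 7.525
```

>>> {"fn": "play_rows", "kwargs": {"deltas": [[[0.04, 0.008, -0.03], 0], [[0.09, 0.018, -0.06], 0], [[0.107, 0.023, -0.115], 0], [[0.107, 0.023, -0.17], 0], [[0.107, 0.023, -0.213], 0]]}}

```text
time: 8.15
tool_pos: [0.5074, 0.1804, 0.0924]
tool_rot: [0.0, 0.999, -0.038, -0.001]
contact_force: [0.2, -0.3, 1.1]
gripper_width: 0.001
```

>>> {"fn": "play_rows", "kwargs": {"deltas": [[[0, 0, -0.007], 0], [[0, 0, -0.014], 0], [[0, 0, -0.016], 0], [[0, 0, -0.018], 0], [[0, 0, -0.02], 0]]}}

```text
time: 8.78
tool_pos: [0.509, 0.1808, 0.0764]
tool_rot: [-0.0, 0.999, -0.038, 0.001]
contact_force: [0.5, -0.9, 0.7]
gripper_width: -0.002
```

>>> {"fn": "play_rows", "kwargs": {"deltas": [[[0, 0, -0.002], 0], [[0, 0, -0.004], 0], [[0, 0, -0.006], 0], [[0, 0, -0.007], 0], [[0, 0, -0.008], 0]]}}

```text
time: 9.4
tool_pos: [0.5083, 0.1807, 0.0688]
tool_rot: [0.0, 0.999, -0.038, -0.0]
contact_force: [-8.4, -1.1, 14.4]
gripper_width: -0.001
```

>>> {"fn": "play_rows", "kwargs": {"deltas": [[[0, 0, -0.001], 0], [[0, 0, -0.001], 0]]}}

```text
time: 9.65
tool_pos: [0.5083, 0.1807, 0.0688]
tool_rot: [0.0, 0.999, -0.037, -0.001]
contact_force: [-9.9, -1.3, 16.1]
gripper_width: 0.003
```

>>> {"fn": "play_rows", "kwargs": {"deltas": [[[-0.01, 0, 0.04], 0], [[-0.03, 0, 0.1], 0], [[-0.06, 0, 0.16], 0], [[-0.09, 0, 0.22], 0], [[-0.1, 0, 0.24], 0]]}}

```text
time: 10.28
tool_pos: [0.4083, 0.1808, 0.3102]
tool_rot: [-0.001, 0.999, -0.037, 0.003]
contact_force: [-0.6, 0.1, -0.5]
gripper_width: 0.001
```

```bash
python3 - <<'E'
from h import *
c=camera_params("wrist");p,d=grab_frame("wrist");cv2.imwrite("pics/w3.png",cv2.resize(p[0:150,200:440],None,fx=3,fy=3,interpolation=cv2.INTER_CUBIC))
ex=np.array([.9972,-.0745])
for t in("rocker_left","rocker_right"):
  for o in outline_of("wrist",t)[:1]:
    m=cv2.erode(o["region"].astype(np.uint8),np.ones((5,5)));v,u=np.nonzero(m)
    P=np.array([dep("",(a,b),d[b,a],c) for a,b in zip(u,v)])
    print(t,round(o["confidence"],2),o["box"],np.round(np.median(P,0),4),"slope along x",np.polyfit(P[:,:2]@ex,P[:,2],1)[0])
s=status.state();print(s["tool_pos"],s["time"])
p,d=grab_frame("scene");cv2.imwrite("pics/s3.png",cv2.resize(p[210:360,230:470],None,fx=3,fy=3,interpolation=cv2.INTER_CUBIC))
c=camera_params("scene");o=outline_of("scene","lid_edge")
for o in o[:1]:
    v,u=np.nonzero(o["region"]);P=np.array([dep("",(a,b),d[b,a],c) for a,b in zip(u,v)])
    print("lid",o["confidence"],np.round(np.percentile(P,[2,50,98],axis=0),3).tolist())
    print([np.round(np.median(P[abs(P[:,2]-z)<.01],0),3) for z in(.1,.15,.2,.23)])
E
```

```text
rocker_left 0.73 [302.9, 13.1, 335.2, 76.6] [0.5333 0.1784 0.0718] slope along x -0.36366211657203357
rocker_right 0.8 [372.3, 14.3, 405.3, 79.0] [0.5279 0.1196 0.0717] slope along x -0.5422941148319774
[0.40894179 0.18083618 0.30810278] 10.425
lid 0.66 [[0.608, 0.077, 0.1], [0.617, 0.153, 0.184], [0.625, 0.217, 0.243]]
[array([0.613, 0.145, 0.103]), array([0.617, 0.156, 0.15 ]), array([0.619, 0.158, 0.2  ]), array([0.62 , 0.151, 0.232])]
```

View pics/w3.png

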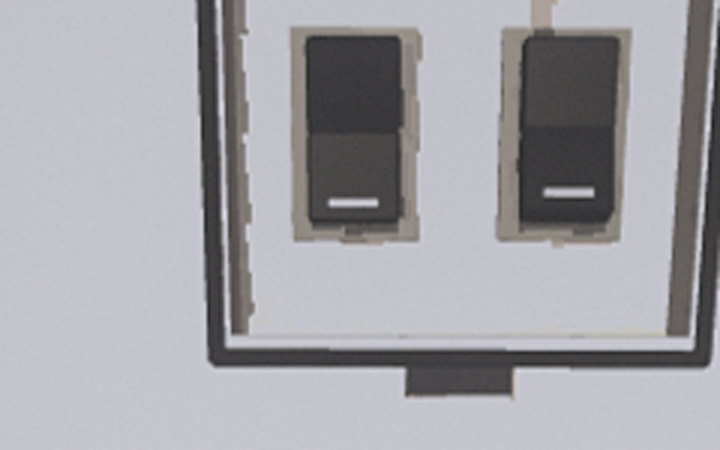

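View pics/s3.png

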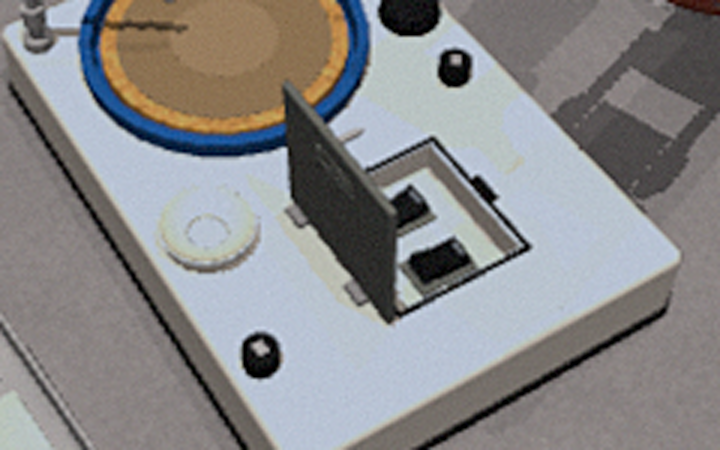

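```bash
python3 - <<'E'
from h import *
c=camera_params("wrist");p,d=grab_frame("wrist")
ex=np.array([.9972,-.0745,0])
H,W=d.shape;u,v=np.meshgrid(np.arange(250,440),np.arange(0,110))
P=np.array([dep("",(a,b),d[b,a],c) for a,b in zip(u.ravel(),v.ravel())])
for n,pv in(("L",[.5327,.1784]),("R",[.528,.1194])):
  for s in(-20,-16,-10,-5,0,5,10,16,20):
    q=np.array(pv)+ex[:2]*s/1000
    k=np.hypot(*(P[:,:2]-q).T)<.0035
    print(n,s,k.sum(),np.round(np.median(P[k,2]),4) if k.any() else None)
E
```

```text
L -20 60 0.0707
L -16 60 0.0706
L -10 60 0.0704
L -5 62 0.0706
L 0 61 0.071
L 5 64 0.0724
L 10 72 0.0741
L 16 72 0.0759
L 20 59 0.0768
R -20 66 0.0767
R -16 62 0.0758
R -10 62 0.0741
R -5 61 0.0724
R 0 61 0.0712
R 5 61 0.0707
R 10 62 0.0706
R 16 62 0.0705
R 20 67 0.0706
```

The left rocker's height profile is now the exact mirror of the right's, so left is on and right is off. Next I'll go over the lid to its back side.

>>> {"fn": "play_rows", "kwargs": {"deltas": [[[0.05, -0.01, 0.01], 0], [[0.1, -0.02, 0.01], 0], [[0.155, -0.03, 0.01], 0], [[0.21, -0.038, 0.01], 0], [[0.258, -0.042, 0.01], 0]]}}

```text
time: 11.2
tool_pos: [0.6679, 0.1376, 0.3124]
tool_rot: [0.0, 0.999, -0.038, -0.002]
contact_force: [0.1, 0.7, 0.5]
gripper_width: 0.0
```

>>> {"fn": "play_rows", "kwargs": {"deltas": [[[0, 0, -0.01], 0], [[0, 0, -0.04], 0], [[0, 0, -0.07], 0], [[0, 0, -0.096], 0], [[0, 0, -0.096], 0]]}}

```text
time: 11.82
tool_pos: [0.6632, 0.1385, 0.215]
tool_rot: [0.001, 0.999, -0.038, -0.004]
contact_force: [-0.0, -1.2, 0.1]
gripper_width: 0.002
```

>>> {"fn": "play_rows", "kwargs": {"deltas": [[[0, 0, 0.002], 0], [[0, 0, 0.002], 0]]}}

```text
time: 12.08
tool_pos: [0.667, 0.1387, 0.2246]
tool_rot: [-0.0, 0.999, -0.038, 0.002]
contact_force: [0.3, 0.1, -1.1]
gripper_width: -0.001
```

```bash
python3 - <<'E'
from h import *
p,d=grab_frame("scene");cv2.imwrite("pics/s4.png",cv2.resize(p[160:360,230:470],None,fx=3,fy=3,interpolation=cv2.INTER_CUBIC))
print(status.state()["tool_pos"])
E
```

```text
[0.66699474 0.1387266  0.22443299]
```

View pics/s4.png

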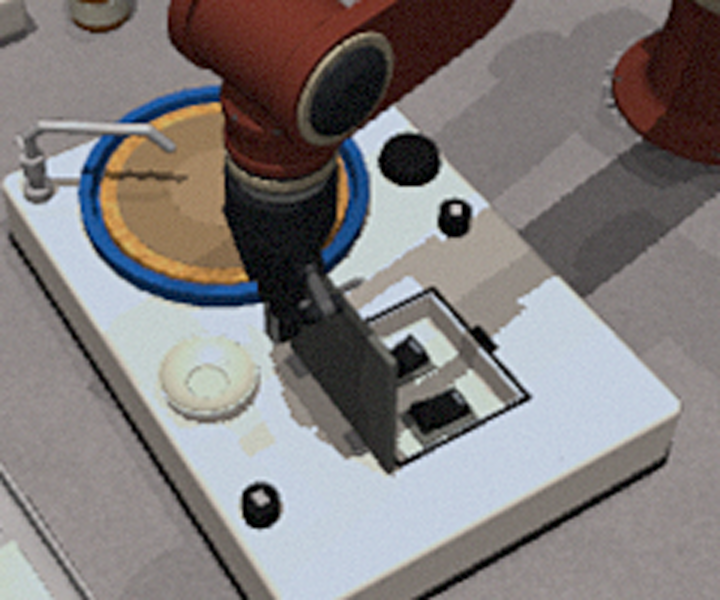

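The picture shows the finger standing behind the lid, at about (285,320) in the crop. I'll now swing the lid down.

>>> {"fn": "play_rows", "kwargs": {"deltas": [[[-0.02, 0.0015, 0], 0], [[-0.035, 0.0026, 0], 0], [[-0.046, 0.0034, 0.001], 0], [[-0.057, 0.0042, 0.001], 0], [[-0.07, 0.0052, 0], 0]]}}

```text
time: 12.75
tool_pos: [0.5959, 0.144, 0.2225]
tool_rot: [-0.0, 0.999, -0.038, 0.001]
contact_force: [3.3, -0.1, -1.6]
gripper_width: 0.001
```

>>> {"fn": "play_rows", "kwargs": {"deltas": [[[-0.018, 0.0014, -0.004], 0], [[-0.04, 0.003, -0.0126], 0], [[-0.056, 0.0042, -0.022], 0], [[-0.069, 0.0052, -0.032], 0], [[-0.081, 0.006, -0.044], 0]]}}

```text
time: 13.38
tool_pos: [0.5148, 0.15, 0.1788]
tool_rot: [-0.0, 0.999, -0.038, 0.001]
contact_force: [2.3, 1.0, 1.3]
gripper_width: 0.006
```

>>> {"fn": "play_rows", "kwargs": {"deltas": [[[-0.0114, 0.001, -0.015], 0], [[-0.0207, 0.0015, -0.0314], 0], [[-0.0268, 0.002, -0.0468], 0], [[-0.0305, 0.0023, -0.0604], 0], [[-0.0323, 0.0024, -0.0696], 0]]}}

```text
time: 14.0
tool_pos: [0.4825, 0.1522, 0.1075]
tool_rot: [0.0, 0.999, -0.038, -0.0]
contact_force: [1.1, 1.7, 2.5]
gripper_width: 0.004
```

>>> {"fn": "play_rows", "kwargs": {"deltas": [[[-0.001, 0, -0.004], 0], [[-0.001, 0, -0.008], 0], [[-0.001, 0, -0.011], 0], [[-0.001, 0, -0.012], 0], [[-0.001, 0, -0.013], 0]]}}

```text
time: 14.62
tool_pos: [0.4819, 0.1521, 0.0957]
tool_rot: [0.0, 0.999, -0.038, -0.0]
contact_force: [-1.8, -0.5, 2.1]
gripper_width: -0.003
```

>>> {"fn": "play_rows", "kwargs": {"deltas": [[[0, 0, -0.001], 0], [[0, 0, -0.0025], 0], [[0, 0, -0.0025], 0]]}}

```text
time: 15.0
tool_pos: [0.482, 0.1522, 0.0948]
tool_rot: [0.0, 0.999, -0.037, -0.0]
contact_force: [-7.1, -0.9, 11.2]
gripper_width: 0.002
```

The firm stop is reached at 11 N. I'll release straight up and slowly at first.

>>> {"fn": "play_rows", "kwargs": {"deltas": [[[0, 0, 0.004], 0], [[0, 0, 0.012], 0], [[0, 0, 0.03], 0], [[-0.01, 0, 0.07], 0], [[-0.03, 0, 0.12], 0]]}}

```text
time: 15.62
tool_pos: [0.4514, 0.152, 0.2145]
tool_rot: [0.0, 0.999, -0.038, -0.0]
contact_force: [0.6, 0.1, 1.4]
gripper_width: 0.003
```

>>> {"fn": "play_rows", "kwargs": {"deltas": [[[-0.03, 0, 0.05], 0], [[-0.06, 0, 0.1], 0], [[-0.06, 0, 0.1], 0], [[-0.06, 0, 0.1], 0], [[-0.06, 0, 0.1], 0]]}}

```text
time: 16.25
tool_pos: [0.3916, 0.152, 0.3116]
tool_rot: [0.0, 0.999, -0.038, -0.001]
contact_force: [-1.2, -0.3, -0.1]
gripper_width: 0.001
```

```bash
python3 - <<'E'
from h import *
p,d=grab_frame("scene");cv2.imwrite("pics/s5.png",p);c=camera_params("scene")
for o in outline_of("scene","lid_edge")[:1]:
    v,u=np.nonzero(o["region"]);P=np.array([dep("",(a,b),d[b,a],c) for a,b in zip(u,v)])
    print("lid",o["confidence"],np.round(np.percentile(P,[2,50,98],axis=0),4).tolist(),"slope",np.polyfit(P[:,0],P[:,2],1)[0])
s=status.state();print(s["tool_pos"],s["time"],s["contact_force"])
E
```

```text
lid 0.84 [[0.4577, 0.0786, 0.0926], [0.5356, 0.1551, 0.1], [0.6071, 0.2243, 0.1041]] slope 0.6056422298082176
[0.3916978  0.15203474 0.31151832] 16.35 [ 0.26410016  0.07708172 -0.06667261]
```

View pics/s5.png

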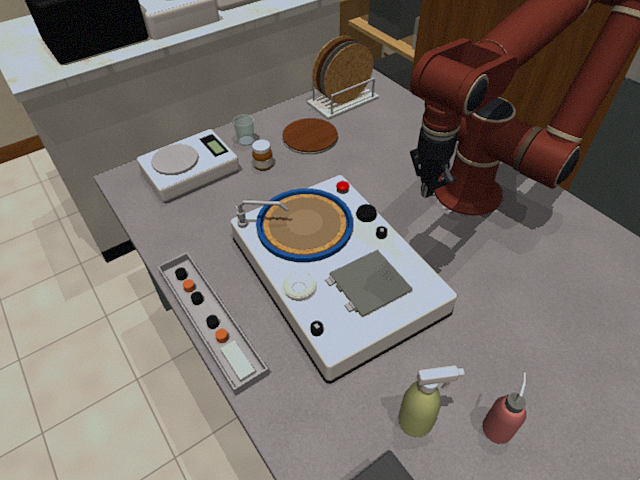

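The lid is down flat at (370,282) and has stayed there for more than a second, and the loose things are where they started. Handing in.

```bash
python3 -c "
from plant import *
print(ticket.job_done(), status.state()['time'])"
```

```text
the job is handed in; nothing more can be done
the job is handed in; nothing more can be done
```

I pressed the lid to its firm stop (13 N) and let it pop open. I then pressed the front end of the left rocker to its stop (about 16 N), swung the lid down from behind, pressed it to the stop again (11 N) and backed off. I handed in at about 16 s of the 58 s allowed.

- **Rockers:** with the lid open, the left rocker's heights were the exact mirror of the right one's, so left was on and right was off. I could not see them again once the lid was shut.
- **Lid:** the last scene picture, about 1.2 s after letting go, shows it shut and flat. Its median height is 0.100 m, where I expected 0.099 m.
- **Loose things:** nothing looks moved in the last picture. I judged this by eye and did not measure it.
- **Arm:** it finished clear, with the tip about 0.31 m up and no contact force.
- **Checks that disagreed:**
  - The slope fitted to the lid's depth points in the last check was 0.61. I put that down to stray edge pixels, because the height spread and the picture both show a flat lid.
  - The first slope fit on the rockers was also unusable, so I went by the height profile instead.

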